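Assemble the citrus press and hold its cone down on the run switch

ROBOT

A 6-joint arm with a two-finger parallel gripper is mounted at the origin on the work surface. World frame = base frame: x ahead of the robot, y to its left, z up, the work surface at z = 0. Lengths are in m, angles in degrees, forces in N, time in s.
With the tool pointing down it reaches from about 0.35 to 0.875 m from the base axis. Payload 4.2 kg.
Tool frame: the origin (TCP) lies midway between the tips of the shut fingers; the grasp point (between the pads) lies 19 mm behind it; z points along the fingers, y is the direction in which the jaws open and shut (so a half turn about z gives the same grasp; the last joint's range is limited). The gripper opens to 87 mm and grips with 3 to 60 N. Pads are 19 mm wide; open, the fingers measure 117 mm over their backs; the gripper's body (75 mm by 190 mm) begins 51 mm behind the grasp point.
Start: joints at [-48.724, 22.042, 0.453, 0, -68.411, -14.817], TCP at [0.278, -0.56, 0.197] pointing down, gripper open.
Joint ranges: [-179.83, 179.83], [-69.29, 118.12], [-61.27, 80.66], [-181.25, 117.63], [-171.15, -9.14], [-177.46, 177.46]. Speed limits (degrees/s): [159.86, 159.86, 180, 180, 180, 180].

INTERFACE

Orientations are given as a 3x3 rotation matrix whose columns are the frame's x, y, z axes.
In Python, from station import r gives the robot as it stands.
- The arm moves only by the tool servo_tool, never from a script. Its arguments are lists of equal length, an entry for each row: "slide": the shift along the world's x, y, z in units of 60 mm (1.0 is 60 mm), a list of three; "twist": the turn, a rotation vector about the world's x, y, z in units of 6 degrees (1.0 is 6 degrees), a list of three; "gripper": the closure, from 0 (fully open) to 1 (shut). In form: {"slide": [[x, y, z], ...], "twist": [[wx, wy, wz], ...], "gripper": [gripper, ...]}. A call has 1 to 12 rows; each row shifts and turns the commanded pose from where the row before left it; what a row does not reach is not made up. A row lasts 1/8 s, in which the tool goes at most 62.5 mm and 10.7 degrees, less where a joint would pass 70% of its speed; a pose out of reach is approached as far as the arm can. A call is refused whole if a number of a shift passes 1 or a number of a turn 1, either way. A call with a gripper value outside its range is refused whole. The fingers move at their own pace and stop on an object; the grip force is fixed at half the most. Time passes only in rows, so rows that do not move let the fingers close. It gives the time, the measured TCP pose, the force and the opening at its end, in the units of the state.
- r.sense(): the state, without advancing time (a new reading comes with each control period).
- r.capture(name): name is "scene" or "top"; returns a dict with "image" (400x640x3 uint8, blue, green, red), "intrinsics" (3x3 intrinsics, pixels), "k1" (the pictures are not rectified: a ray, as slopes to the right and down, at radius r is drawn at 1 + k1 r^2 times it, then the intrinsics apply), "R" (3x3) and "t" (3): a world point X has camera coordinates R X + t. Camera axes: x right, y down, z forward; pixel columns grow to the right and rows downward; lengths in m; the calibration is good to about 2 mm. A picture is of the moment at which its call begins. There is no depth.
- r.finish_job(): hands the job in, once; it reports no verdict.
The state is a dict: "time_s": time; "joints": joint angles; "joint_velocities": joint speeds; "effort": joint torques, N m; "tcp_pos": TCP position; "ee_rot": TCP orientation; "wrist_force": force on the tool from outside, world axes, zero at the start; "moment": the same for the moment, N m; "gripper_width": opening from 0.0 (shut) to 1.0 (fully open).
Only numpy, scipy, OpenCV 4.12 (cv2) and the standard library are available. Lean on these libraries where they do the work, as an engineer would, in place of code of your own. Each camera call takes 0.05 s, during which the arm holds its last target.

TASK

Get the unplugged citrus press ready for the morning juice: nest the white strainer down inside the grey juice bowl, let go of it, then set the yellow cone over the drive spindle, turning it until the splines mesh and it slides fully home. Finish by checking the run switch: keep the cone pressed down against its spring, to the bottom of its travel, and stay there holding it pressed when you are done. Leave the other things on the shelf where they stand.

Things in the scene. Friction and masses are not known exactly. Their poses are not given: they have to be found in the camera images.
- press: Citrus press, unplugged, fixed. White motor base 143 mm across, 76 mm high; on it a fixed grey juice bowl, open on top: rim 153 mm across, 128 mm above the shelf; inside radius 64 mm at its floor (86 mm up), 73 mm at the rim; spout to its own -x. In the middle a chimney 33 mm across, 99 mm high, with the brass drive spindle standing out of it up to 132 mm. Origin: centre of the underside, z up.
- seat (a point): Point of the press on its vertical axis, 86 mm above the shelf at the bowl's floor: the strainer's origin comes here when it is nested home.
- spline (a point): On the spindle's axis at the top face of its splines, 120 mm above the shelf when not pressed; moves down with the spindle; x, y as the press. Six straight splines, one every 60 degrees starting at +x, 4 mm wide, reaching 13 mm from the axis, 16 mm long, ending below on a shoulder. The spindle does not turn. Resting unmeshed on them, the cone's origin is 6 mm below this point; home, 22 mm.
- drive (a joint): How far the spindle is pressed down, m: 0 is up, 0.005 is the bottom of its travel, where the run switch is closed. Spring: 2 N starts it moving, 5 N brings it to the bottom (a hard stop); it springs back up when let go.
- strainer: Loose white plastic strainer, 70 g, tapered basket of the bowl's shape, upright: rim 136 mm across, foot 121 mm, 38 mm high, floor 4 mm up, dark slots. Round its centre hole (37 mm) stands an upright collar, 42 mm outside diameter, top 33 mm above the underside: grip it there from above (35 mm free around it). Origin: centre of the underside, z up. 2 mm play all round the chimney; any yaw.
- cone: Loose yellow plastic juicing cone, 60 g, upright: hollow; smooth cylindrical side 58 mm in diameter from the foot to 37 mm up, then a dome to 58 mm. Origin: centre of the foot, z up. Home, the foot is 98 mm above the shelf (93 mm pressed down, 3 mm above the strainer's floor) and surrounds the strainer's collar.
- case: Bystander: white hearing-aid charging case with its lid standing open, 66 x 92 mm, 90 mm high with the lid. Origin: centre of the underside.
- dish: Bystander: grey ceramic dish 152 mm across with two oranges, 75 mm high. Origin: centre of the underside.
- organizer: Bystander: clear acrylic battery organizer with six cells, 80 x 120 x 38 mm. Origin: centre of the underside.
- brush: Bystander: small stainless steel cleaning brush lying down, 124 mm long along its x, 16 mm thick. Origin: on its underside.
- tin: Bystander: round aluminium tin with a screw lid, 57 mm across, 24 mm high. Origin: centre of the underside.
- tumbler: Bystander: drinking glass, 72 mm across, 85 mm high. Origin: centre of the underside.
- pillbox: Bystander: flat blue weekly pill box, 42 x 160 x 24 mm. Origin: centre of the underside.
- nose (a point): Tip of the spindle's round nose, on the axis, 12 mm above the spline tops; moves with the spindle. The nose is 16 mm in diameter, tapering to 8 mm at its tip, and centres the cone before the splines meet.
- cone_top (a point): Top of the cone's dome, 58 mm above its foot, axes as the cone. Six raised orange ribs run down the dome, one every 60 degrees starting at the cone's +x. Inside, below each rib, the socket has a groove: it meshes when the ribs stand in line with the splines, within about 7 degrees. The ridges between the grooves run 6 to 24 mm above the foot, round a 19 mm hole.
Not all that is in view belongs to the job. Of the things that look like the strainer, the smallest one is meant. Of the things that look like the cone, the larger one is meant.

How it is judged (in metres and radians):
On the way, in this order (a step that is already met when the one before it is completed fails the run):
1. the strainer is nested home in the juice bowl and let go, before the cone is on (horizontal distance between strainer and seat below 0.005 m and z of strainer in the frame of seat between -0.003 and 0.003 m and angle between strainer's own z axis and vertical below 0.06 rad and contact force between the fingers and strainer below 0.5 N), for 0.2 s.
2. the cone's socket is meshed with the splines and the cone is slid home (z of cone in the frame of spline between -0.025 and -0.0195 m and horizontal distance between cone and spline below 0.003 m and z of strainer in the frame of seat below 0.003 m), for 0.1 s.
At the end, for the whole second after the job is handed in: Strainer nested: within 5 mm of centre, 4 mm of seat height, level to 0.06 rad. Cone home: origin 19.5 to 25 mm below the spline tops, within 3 mm of centre, upright to 0.1 rad. The robot touches the cone (over 2 N) and keeps the spindle at least 4 of its 5 mm down (z of cone in the frame of spline between -0.025 and -0.0195 m and horizontal distance between cone and spline below 0.003 m and angle between cone's own z axis and vertical below 0.1 rad and value of joint drive above 0.004 m and contact force between any of the fingers, the arm and cone above 2 N and horizontal distance between strainer and seat below 0.005 m and z of strainer in the frame of seat between -0.003 and 0.004 m and angle between strainer's own z axis and vertical below 0.06 rad); the arm keeps its last pose, push and grip.
It fails at once if a bystander is pushed more than 25 mm from its place (distance of any of case, dish, organizer, brush, tin, tumbler, pillbox from where it was at the start of the episode above 0.025 m).
It fails at once if the drinking glass or the charging case is tipped over (angle between any of tumbler, case's own z axis and vertical above 0.5 rad).
It also fails if it takes over 58 s, if anything falls off the work surface, if the arm or the gripper's body presses on something with over 40 N, if the wrist force passes 120 N, or if a joint passes its speed limit or range.

## Working session

There is one attempt and no reset: what is moved stays moved. The work goes in short steps, Python scripts to look and compute and a tool call to move; the robot and the scene stay as the last step left them, time stands still between calls to the robot, and variables do not carry over. Pictures are saved under pics/ and viewed, and the job is handed in when it is done.

Besides the shell and the picture viewer there is one more tool, called by a JSON object that holds its "fn" and its "kwargs". servo_tool: Moves the arm, as the interface text tells. Its arguments: {"type":"object","properties":{"slide":{"type":"array","items":{"type":"array","items":{"type":"number"}}},"twist":{"type":"array","items":{"type":"array","items":{"type":"number"}}},"gripper":{"type":"array","items":{"type":"number"}}},"required":["slide","twist","gripper"]}

```bash
ls; mkdir -p pics; python3 - <<'E'
from station import r
import cv2,pickle
for n in("scene","top"):
    c=r.capture(n); cv2.imwrite(f"pics/{n}0.png",c["image"]); pickle.dump(c,open(n+"0.pkl","wb"))
    print(n,c["intrinsics"].tolist() if hasattr(c["intrinsics"],'tolist') else c["intrinsics"],c["k1"],c["R"],c["t"])
s=r.sense();print(s)
E
```

```text
pics
scene [[491.0392317499798, 0.0, 321.3022983080433], [0.0, 491.0392317499798, 200.2842180921508], [0.0, 0.0, 1.0]] -0.09955172985985832 [[-0.75975533  0.65018903 -0.00510571]
 [ 0.52488609  0.60866471 -0.59499737]
 [-0.3837531  -0.45473233 -0.80371143]] [ 0.42066726 -0.19672789  1.71120137]
top [[467.02057326184644, 0.0, 327.36375371024207], [0.0, 467.02057326184644, 196.93838154016692], [0.0, 0.0, 1.0]] 0.02999510307601288 [[-0.02514783 -0.9996497  -0.00824974]
 [-0.99488216  0.02583405 -0.09768366]
 [ 0.09786257  0.00575099 -0.99518332]] [-0.02673526  0.52192103  1.68729531]
{'time_s': 0.1, 'joints': array([-4.87239511e+01,  2.20862575e+01,  3.87841837e-01, -2.43921078e-02,
       -6.84101403e+01, -1.48156247e+01]), 'joint_velocities': array([ 0.18560652, -0.12142909,  0.16671274,  0.06274467, -0.09533901,
        0.03320473]), 'effort': array([-5.29108020e-04, -3.91689777e+01,  1.87936592e+01,  4.23196793e+00,
        1.34320339e-02, -7.20609023e-05]), 'tcp_pos': array([ 0.27823063, -0.5590069 ,  0.19577405]), 'ee_rot': array([[-8.95312257e-01, -4.45438049e-01, -9.52360172e-04],
       [-4.45439056e-01,  8.95310677e-01,  1.68502693e-03],
       [ 1.02083123e-04,  1.93284368e-03, -9.99998127e-01]]), 'wrist_force': array([ 0.43774191, -0.05618246,  0.31770213]), 'moment': array([-0.01977513, -0.01859263,  0.03873907]), 'gripper_width': 0.9940679369782162}
```

View pics/scene0.png

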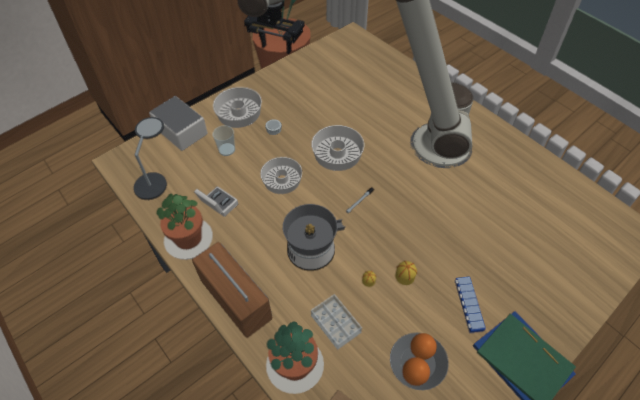

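View pics/top0.png

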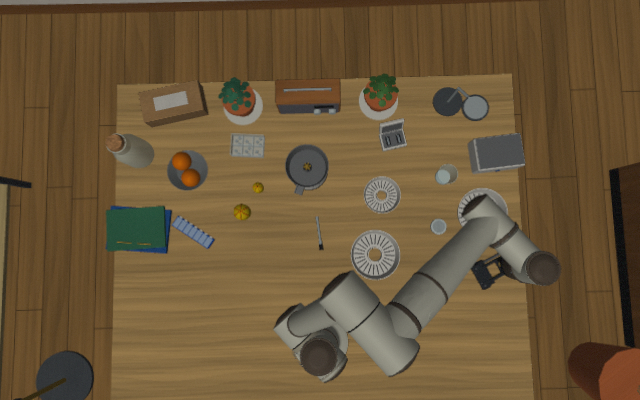

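The strainer look-alikes in the top view are at (382,195), (375,254) and (483,210); (382,195) looks smallest. The cone look-alikes are at (242,212) and (258,187); (242,212) looks larger. I'll check both choices with crops.

```bash
cat > h.py <<'E'
import numpy as np,cv2,pickle
def L(n): return pickle.load(open(n+".pkl","rb"))
def proj(c,X):
    X=np.atleast_2d(X);p=X@c["R"].T+c["t"];s=p[:,:2]/p[:,2:];r2=(s**2).sum(1,keepdims=True)
    K=c["intrinsics"];return s*(1+c["k1"]*r2)*[K[0][0],K[1][1]]+[K[0][2],K[1][2]]
def ray(c,uv):
    K=np.array(c["intrinsics"]);d=np.array([c["k1"],0,0,0,0.])
    s=cv2.undistortPoints(np.array([[uv]],float),K,d)[0,0]
    R=np.array(c["R"]);return -R.T@c["t"],R.T@np.array([s[0],s[1],1])
def onz(c,uv,z):
    o,d=ray(c,uv);return o+d*(z-o[2])/d[2]
def crop(c,u,v,w,h,k,name):
    im=c["image"][max(0,v-h):v+h,max(0,u-w):u+w];cv2.imwrite("pics/"+name,cv2.resize(im,None,fx=k,fy=k,interpolation=cv2.INTER_CUBIC))
E
python3 - <<'E'
from h import *
s,t=L("scene0"),L("top0")
crop(t,310,190,90,75,4.4,"t1.png")
crop(s,330,220,90,75,4.4,"s1.png")
crop(s,405,275,50,37,8,"s2.png")
for n,c,uv,z in [("str_s",s,(282,176),.03),("str_t",t,(382,195),.03),("cone_t",t,(242,212),.04),("cone_s",s,(406,271),.04),("press_t",t,(307,167),.132),("press_s",s,(310,228),.132)]:
    print(n,onz(c,uv,z).round(4))
for uv in [(382,195),(375,254),(483,210)]: print(onz(t,uv,.038), 1/ (np.linalg.norm(onz(t,(uv[0]+1,uv[1]),.038)-onz(t,uv,.038))))
E
```

```text
str_s [ 0.5248 -0.2294  0.03  ]
str_t [ 0.5226 -0.2398  0.03  ]
cone_t [0.4728 0.2707 0.04  ]
cone_s [0.4774 0.2765 0.04  ]
press_t [0.6165 0.0272 0.132 ]
press_s [0.6258 0.0376 0.132 ]
[ 0.52175567 -0.23895534  0.038     ] 275.46004353355795
[ 0.30953376 -0.20599145  0.038     ] 278.8382685927385
[ 0.45791006 -0.60038064  0.038     ] 279.72879392275513
```

View pics/t1.png

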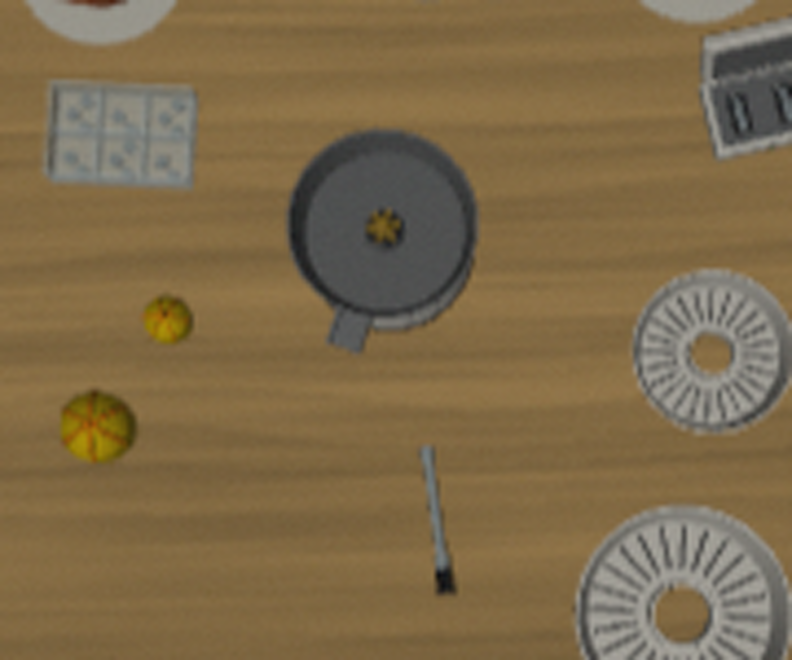

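View pics/s1.png

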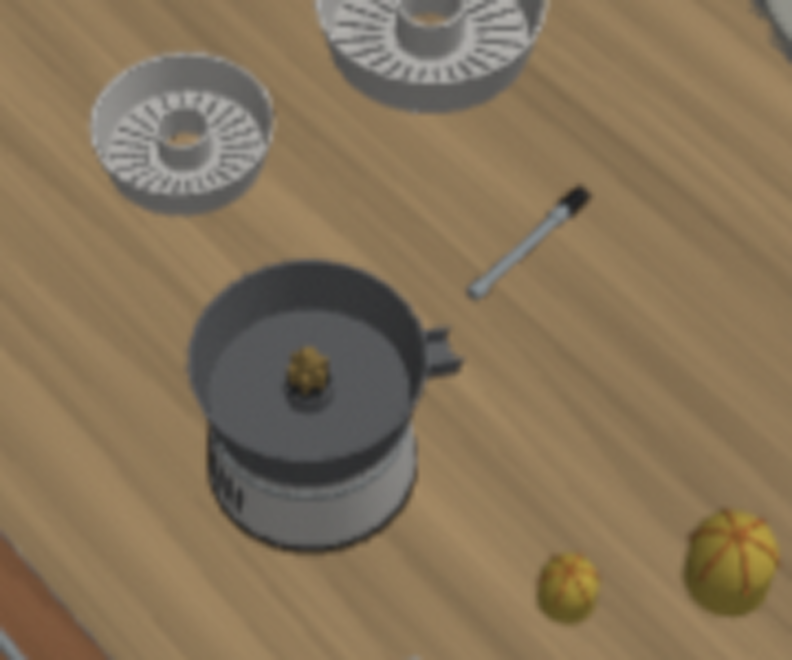

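View pics/s2.png

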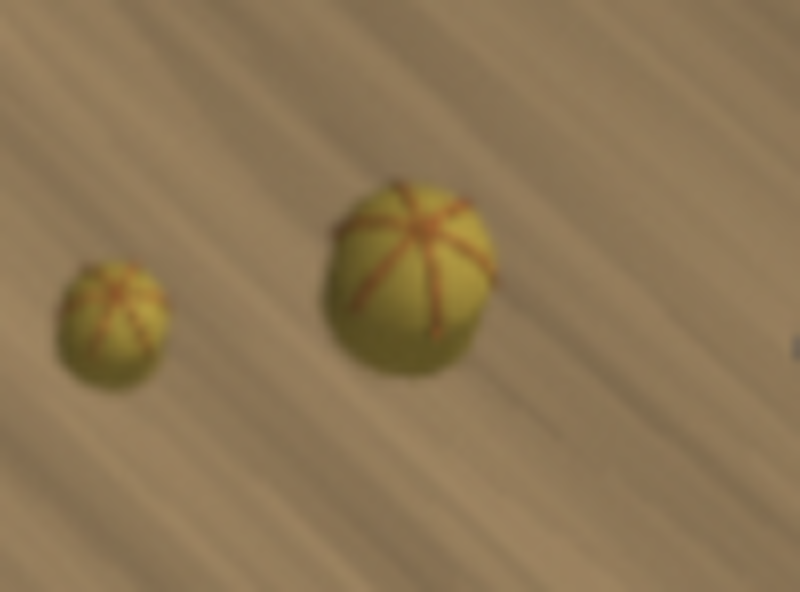

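```bash
cat > fit.py <<'E'
from h import *
from scipy.optimize import minimize
def circ(x,y,z,r,n=72):
    a=np.linspace(0,2*np.pi,n,endpoint=False);return np.c_[x+r*np.cos(a),y+r*np.sin(a),np.full(n,z)]
def strn(x,y): return np.r_[circ(x,y,.038,.068),circ(x,y,0,.0605)]
def cone(x,y,z0=0):
    h=[0,.037,.042,.047,.052,.055,.057]; return np.r_[tuple(circ(x,y,z0+z,.029*np.sqrt(max(0,1-(max(0,z-.037)/.021)**2))) for z in h)]
def poly(c,X,S=8): return cv2.convexHull(np.round(proj(c,X)*S*16).astype(np.int32).reshape(-1,1,2))
def fit(c,mask,model,x0,S=8,pad=45):
    u,v=proj(c,model(*x0)).mean(0).astype(int);u0,v0=u-pad,v-pad
    m=cv2.resize(mask[v0:v+pad,u0:u+pad].astype(np.float32),None,fx=S,fy=S,interpolation=cv2.INTER_LINEAR)
    def f(p):
        P=proj(c,model(*p))-[u0,v0]
        h=cv2.convexHull(((P+.5)*S*16).astype(np.int32).reshape(-1,1,2))
        im=np.zeros(m.shape,np.uint8);cv2.fillPoly(im,[h],1,shift=4)
        return np.abs(im-m).sum()/max(m.sum(),1)
    r=minimize(f,x0,method="Nelder-Mead",options=dict(initial_simplex=np.array(x0)+np.array([[0,0],[.01,0],[0,.01]]),xatol=1e-5))
    return r.x,r.fun
def solid(m):
    m=m.astype(np.uint8);o=np.zeros_like(m);cs,_=cv2.findContours(m,cv2.RETR_EXTERNAL,cv2.CHAIN_APPROX_NONE)
    for k in cs:
        if cv2.contourArea(k)>50: cv2.drawContours(o,[k],-1,1,-1)
    return o
E
python3 - <<'E'
from fit import *
for n in("scene","top"):
    c=L(n+"0");hsv=cv2.cvtColor(c["image"],cv2.COLOR_BGR2HSV);H,S,V=cv2.split(hsv)
    grey=solid(S<65); yel=solid((S>150)&(H>15)&(H<32))
    yel=solid(cv2.inRange(hsv,(5,130,40),(35,255,255)))
    cv2.imwrite(f"pics/m_{n}.png",np.hstack([grey*255,yel*255])[::1,:][:, :]) if 0 else None
    print(n,"strainer",fit(c,grey,strn,(.523,-.235)))
    print(n,"cone",fit(c,yel,cone,(.474,.273),pad=25))
    rim=lambda x,y:circ(x,y,.128,.0765)
    rimf=lambda x,y:np.r_[circ(x,y,.128,.0765),circ(x,y,.0,.0715)]
    print(n,"press",fit(c,grey,rimf,(.62,.03)))
E
```

```text
scene strainer (array([ 0.52064378, -0.24037677]), np.float64(0.47996786236763))
scene cone (array([0.47179506, 0.27366291]), np.float64(0.09715667366981506))
scene press (array([0.61873863, 0.02738293]), np.float64(0.08519643545150757))
top strainer (array([ 0.52474577, -0.23779774]), np.float64(0.24215683341026306))
top cone (array([0.47554352, 0.2758395 ]), np.float64(0.38551491498947144))
top press (array([0.62276024, 0.02949658]), np.float64(0.1011054739356041))
```

```bash
python3 - <<'E'
from h import *
s,t=L("scene0"),L("top0")
def cr(c,u,v,w):
    M=np.float64([[400/w,0,200-400/w*u],[0,400/w,200-400/w*v]])
    return cv2.warpAffine(c["image"],M,(400,400),flags=cv2.INTER_CUBIC)
cv2.imwrite("pics/c1.png",np.hstack([cr(t,307,168,20),cr(s,309,230,24)]))
cv2.imwrite("pics/c2.png",np.hstack([cr(t,300,188,30),cr(s,340,225,30)]))
cv2.imwrite("pics/c3.png",np.hstack([cr(t,242,212,24),cr(s,406,270,30)]))
E
```

```text
(no output)
```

View pics/c1.png

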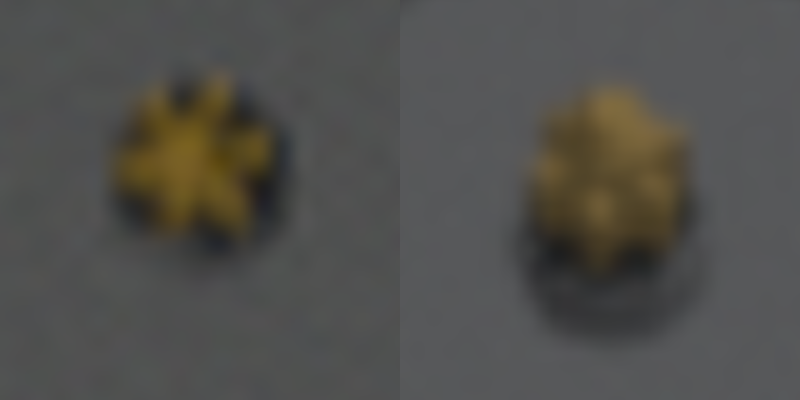

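View pics/c2.png

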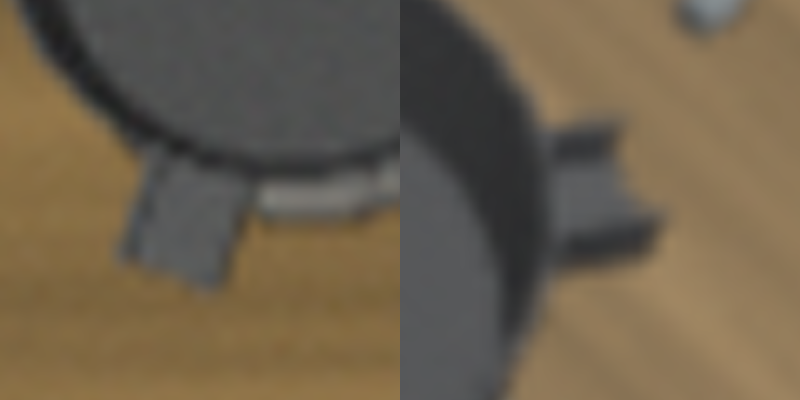

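View pics/c3.png

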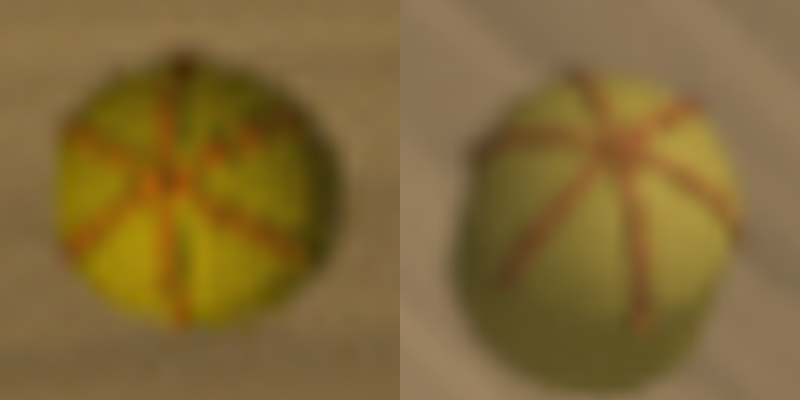

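```bash
cat > yaw.py <<'E'
from h import *
def samp(img,P):
    return cv2.remap(img,P[:,0].astype(np.float32).reshape(1,-1),P[:,1].astype(np.float32).reshape(1,-1),cv2.INTER_LINEAR)[0].astype(float)
def scan(c,x,y,rz,feat,lo=0,hi=60,step=1.,N=6):
    img=c["image"];o=[]
    f=feat(img.astype(np.float32)).astype(np.float32)
    for a in np.arange(lo,hi,step):
        X=[[x+r*np.cos(b),y+r*np.sin(b),z] for b in np.radians(a+np.arange(N)*360/N) for r,z in rz]
        o.append(samp(f,proj(c,np.array(X))).mean())
    o=np.array(o);o-=o.mean();A=np.radians(6*np.arange(lo,hi,step))
    ph=np.degrees(np.angle((o*np.exp(1j*A)).sum()))/6%60
    return ph,np.arange(lo,hi,step)[o.argmax()],o.max()
dome=[(.029*q,.037+.021*np.sqrt(1-q*q)) for q in (.3,.4,.5,.6,.7,.8)]
red=lambda I:I[...,2]/(I[...,1]+10)
brass=lambda I:I[...,2]-I[...,0]
E
python3 - <<'E'
from yaw import *
s,t=L("scene0"),L("top0")
print("cone",[scan(s,.4718+dx,.27366+dy,dome,red) for dx,dy in((0,0),(.001,0),(0,.001))],scan(t,.47554,.27584,dome,red))
sp=[(r,.12) for r in(.010,.011,.012)]
print("spl",scan(s,.61874,.02738,sp,brass))
for dx in(-.0015,0,.0015):
  for dy in(-.0015,0,.0015): print(scan(t,.62276+dx,.0295+dy,sp,brass))
# spout
def w(a,z): 
    return onz(t,(300+(a[0]-200)*30/400,188+(a[1]-200)*30/400),z)
a,b=w((122,262),.11),w((215,290),.11);d=b-a;print(np.degrees(np.arctan2(d[1],d[0])));m=(a+b)/2;v=m-[.62276,.0295,.11]
print(m,np.degrees(np.arctan2(v[1],v[0])))
E
```

```text
cone [(np.float64(59.64719352063526), np.float64(59.0), np.float64(0.09221220165491073)), (np.float64(0.05455550256998137), np.float64(0.0), np.float64(0.0967436165721327)), (np.float64(59.2028057380159), np.float64(58.0), np.float64(0.08212416839820369))] (np.float64(59.912709424533), np.float64(0.0), np.float64(0.13447793584179024))
spl (np.float64(40.06717047651987), np.float64(41.0), np.float64(3.8700339988425867))
(np.float64(38.899755687308314), np.float64(39.0), np.float64(12.726965784143516))
(np.float64(38.36849688686905), np.float64(36.0), np.float64(10.148282877604167))
(np.float64(37.834072087759935), np.float64(38.0), np.float64(6.774830005787038))
(np.float64(38.93949763176154), np.float64(40.0), np.float64(13.568482349537035))
(np.float64(37.77760062373456), np.float64(34.0), np.float64(10.701916051793972))
(np.float64(36.548907475466876), np.float64(38.0), np.float64(6.281984230324078))
(np.float64(38.539287482826296), np.float64(38.0), np.float64(10.660998083043978))
(np.float64(36.27792543959171), np.float64(36.0), np.float64(8.220222981770831))
(np.float64(32.92803861342303), np.float64(35.0), np.float64(4.0974401403356495))
-108.29291643524192
[0.52679606 0.06285599 0.11      ] 160.83311863321862
```

The crops show the small strainer at (382,195) and the large cone at (242,212). Both cameras agree, apart from a constant 4/2 mm offset between them. I measure the cone's yaw at about 0° and the splines at about -19.5°. Next is a hover over the strainer.

{"fn": "servo_tool", "kwargs": {"slide": [[0.2, 0.27, 0], [0.41, 0.53, 0], [0.41, 0.53, 0], [0.41, 0.53, 0], [0.41, 0.53, -0.1], [0.41, 0.53, -0.2], [0.41, 0.53, -0.2], [0.41, 0.53, -0.2], [0.41, 0.53, -0.2], [0.41, 0.53, -0.2], [0.2, 0.28, -0.1], [0, 0, 0]], "twist": [[0, 0, 0], [0, 0, 0], [0, 0, 0], [0, 0, 0], [0, 0, 0], [0, 0, 0], [0, 0, 0], [0, 0, 0], [0, 0, 0], [0, 0, 0], [0, 0, 0], [0, 0, 0]], "gripper": [0.3, 0.3, 0.3, 0.3, 0.3, 0.3, 0.3, 0.3, 0.3, 0.3, 0.3, 0.3]}}

```text
time_s: 1.6
tcp_pos: [0.5241, -0.2388, 0.1242]
ee_rot: [[-0.894, -0.448, -0.001], [-0.448, 0.894, 0.0], [0.001, 0.001, -1.0]]
wrist_force: [-0.0, 0.4, -0.0]
gripper_width: 0.702
```

```bash
cat > look.py <<'E'
import sys,pickle,cv2
from station import r
n=sys.argv[1]
for k in("scene","top"):
    c=r.capture(k);pickle.dump(c,open(k+n+".pkl","wb"))
s=r.sense();print(s["time_s"],s["tcp_pos"].round(4),s["wrist_force"].round(2),s["gripper_width"],s["joints"].round(1));print(s["ee_rot"].round(4))
pickle.dump(s,open("st"+n+".pkl","wb"))
E
python3 look.py 1; python3 - <<'E'
from h import *
S=pickle.load(open("st1.pkl","rb"));p=S["tcp_pos"];y=S["ee_rot"][:,1];w=.087*S["gripper_width"]/2
out=[]
for n in("scene","top"):
    c=L(n+"1");u,v=proj(c,p)[0]
    W=90;M=np.float64([[400/W,0,200-400/W*u],[0,400/W,200-400/W*v]])
    I=cv2.warpAffine(c["image"],M,(400,400),flags=cv2.INTER_CUBIC)
    for q,col in((p,(0,0,255)),(p+y*w,(0,255,0)),(p-y*w,(0,255,0))):
        a=(proj(c,q)[0]-[u,v])*400/W+200;cv2.circle(I,tuple(a.astype(int)),3,col,1)
    out.append(I)
cv2.imwrite("pics/g1.png",np.hstack(out))
E
```

```text
1.7 [ 0.5236 -0.2404  0.125 ] [0.19 0.29 0.91] 0.6989184122736434 [ -8.6  20.8 -12.4   0.  -56.7 -55. ]
[[-8.952e-01 -4.457e-01 -1.000e-04]
 [-4.457e-01  8.952e-01 -2.000e-04]
 [ 1.000e-04 -1.000e-04 -1.000e+00]]
```

View pics/g1.png

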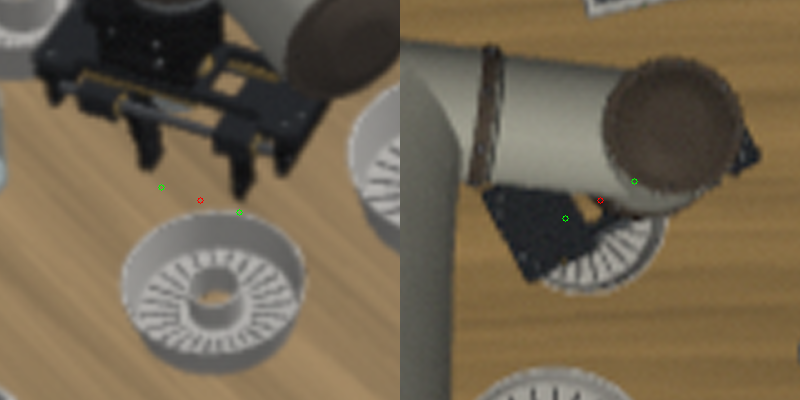

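```bash
cat > g.py <<'E'
from h import *
import sys
def draw(n,W=90,extra=None,P=None,cams=("scene","top"),f=None):
    S=pickle.load(open(f"st{n}.pkl","rb"));p=S["tcp_pos"];R=S["ee_rot"];w=.087*S["gripper_width"]/2
    out=[]
    for k in cams:
        c=L(k+n);u,v=proj(c,p if P is None else P)[0]
        M=np.float64([[400/W,0,200-400/W*u],[0,400/W,200-400/W*v]])
        I=cv2.warpAffine(c["image"],M,(400,400),flags=cv2.INTER_CUBIC)
        pr=lambda X:((proj(c,X)-[u,v])*400/W+200)
        def pl(loc,col): 
            cv2.polylines(I,[np.round(pr(p+np.array(loc)@R.T)).astype(np.int32)],True,col,1)
        if f is None:
            pl([[a,b,-.07] for a,b in((-.0375,-.095),(.0375,-.095),(.0375,.095),(-.0375,.095))],(0,0,255))
            for sg in(1,-1): pl([[a,sg*b,z] for a,b,z in((-.0095,w,0),(.0095,w,0),(.0095,w+.015,0),(-.0095,w+.015,0))],(0,255,0))
        else: f(I,pr,c)
        out.append(I)
    return np.hstack(out)
E
python3 - <<'E'
from g import *
cv2.imwrite("pics/g2.png",draw("1"))
for n in("scene","top"):
    c=L(n+"0"); print(-c["R"].T@c["t"])
E
```

```text
[1.07954275 0.62436668 1.26040733]
[ 0.35345454 -0.04991284  1.72993075]
```

View pics/g2.png

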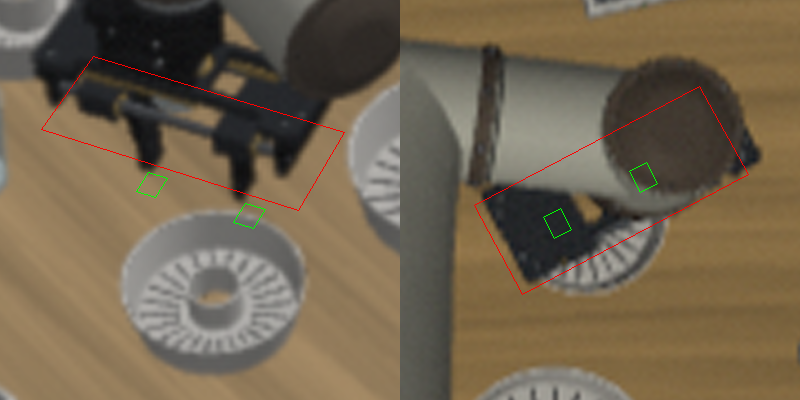

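```bash
python3 - <<'E'
from g import *
a=draw("1",W=36,cams=("scene",));b=draw("1",W=36,cams=("scene",),f=lambda *x:None)
cv2.imwrite("pics/g3.png",np.hstack([a,np.clip(b.astype(float)*2,0,255).astype(np.uint8)]))
E
```

```text
(no output)
```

View pics/g3.png

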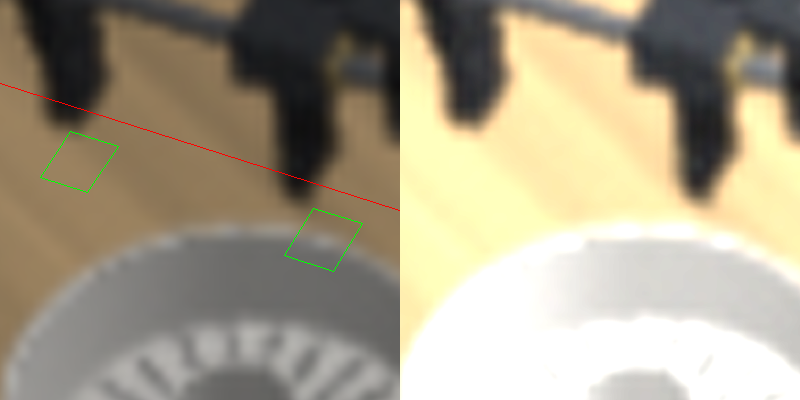

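{"fn": "servo_tool", "kwargs": {"slide": [[0, 0, 0], [0, 0, 0], [0, 0, 0], [0, 0, 0], [0, 0, 0], [0, 0, 0]], "twist": [[0, 0, 0], [0, 0, 0], [0, 0, 0], [0, 0, 0], [0, 0, 0], [0, 0, 0]], "gripper": [0.7, 0.7, 0.7, 0.7, 0.7, 0.7]}}

```text
time_s: 2.45
tcp_pos: [0.5239, -0.2403, 0.1247]
ee_rot: [[-0.895, -0.446, -0.0], [-0.446, 0.895, 0.0], [-0.0, 0.0, -1.0]]
wrist_force: [-0.6, -0.3, 0.6]
gripper_width: 0.303
```

```bash
python3 look.py 2; python3 - <<'E'
from g import *
a=draw("2",W=36,cams=("scene",));b=draw("2",W=90,cams=("scene",))
cv2.imwrite("pics/g4.png",np.hstack([a,b]))
E
```

```text
2.55 [ 0.5239 -0.2403  0.1247] [-0.11 -1.4   0.61] 0.3034971353600284 [ -8.5  20.9 -12.4  -0.  -56.7 -55. ]
[[-8.952e-01 -4.456e-01 -1.000e-04]
 [-4.456e-01  8.952e-01  0.000e+00]
 [ 0.000e+00  0.000e+00 -1.000e+00]]
```

View pics/g4.png

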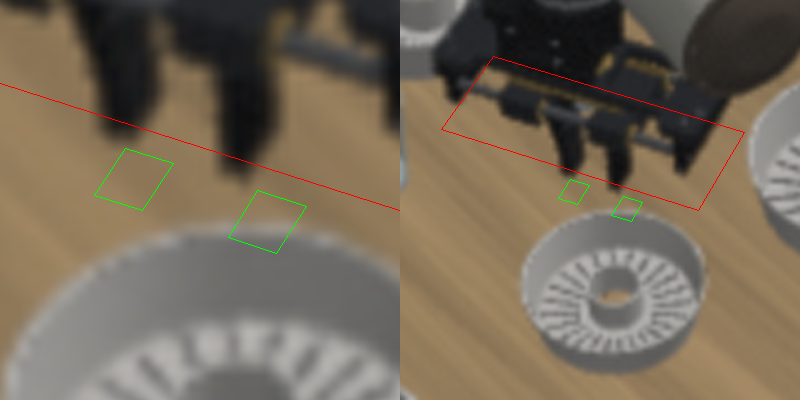

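{"fn": "servo_tool", "kwargs": {"slide": [[-0.02, 0.02, 0], [0, 0, 0], [0, 0, 0], [0, 0, -0.3], [0, 0, -0.4], [0, 0, -0.4], [0, 0, -0.3], [0, 0, -0.1], [0, 0, 0], [0, 0, 0]], "twist": [[0, 0, 0], [0, 0, 0], [0, 0, 0], [0, 0, 0], [0, 0, 0], [0, 0, 0], [0, 0, 0], [0, 0, 0], [0, 0, 0], [0, 0, 0]], "gripper": [0.3, 0.3, 0.3, 0.3, 0.3, 0.3, 0.3, 0.3, 0.3, 0.3]}}

```text
time_s: 3.8
tcp_pos: [0.5234, -0.2393, 0.0356]
ee_rot: [[-0.895, -0.446, 0.002], [-0.446, 0.895, -0.0], [-0.001, -0.001, -1.0]]
wrist_force: [0.8, -0.0, 1.3]
gripper_width: 0.699
```

```bash
python3 look.py 3; python3 - <<'E'
from g import *
a=draw("3",W=44,cams=("scene",));b=draw("3",W=44,cams=("scene",),f=lambda *x:None)
cv2.imwrite("pics/g5.png",np.hstack([a,np.clip(b.astype(float)*1.7,0,255).astype(np.uint8)]))
E
```

```text
3.9 [ 0.5233 -0.2392  0.0356] [-0.43 -0.15  0.65] 0.6975377617986092 [ -8.4  26.6 -18.2   0.  -45.  -55.1]
[[-8.952e-01 -4.456e-01  1.600e-03]
 [-4.456e-01  8.952e-01 -4.000e-04]
 [-1.300e-03 -1.000e-03 -1.000e+00]]
```

View pics/g5.png

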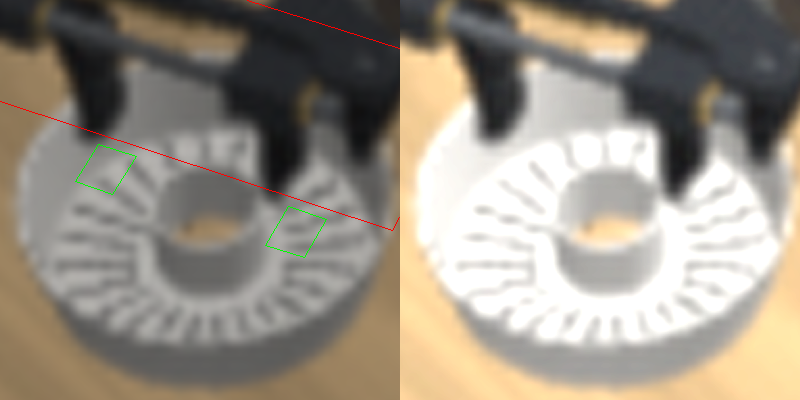

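{"fn": "servo_tool", "kwargs": {"slide": [[0, 0, -0.1], [0, 0, -0.1], [0, 0, -0.1], [0, 0, 0], [0, 0, 0]], "twist": [[0, 0, 0], [0, 0, 0], [0, 0, 0], [0, 0, 0], [0, 0, 0]], "gripper": [0.3, 0.3, 0.3, 0.3, 0.3]}}

```text
time_s: 4.53
tcp_pos: [0.5228, -0.2391, 0.0167]
ee_rot: [[-0.895, -0.446, 0.0], [-0.446, 0.895, -0.0], [0.0, -0.0, -1.0]]
wrist_force: [0.7, -0.4, -0.4]
gripper_width: 0.702
```

```bash
python3 look.py 4; python3 - <<'E'
from g import *
a=draw("4",W=44,cams=("scene",));b=draw("4",W=44,cams=("scene",),f=lambda *x:None)
cv2.imwrite("pics/g6.png",np.hstack([a,np.clip(b.astype(float)*1.7,0,255).astype(np.uint8)]))
E
```

```text
4.625 [ 0.5229 -0.2392  0.0169] [ 0.5  -0.52 -0.32] 0.6982719600495844 [ -8.4  28.1 -19.2   0.  -42.7 -55.1]
[[-8.952e-01 -4.456e-01  4.000e-04]
 [-4.456e-01  8.952e-01 -1.000e-04]
 [-3.000e-04 -3.000e-04 -1.000e+00]]
```

View pics/g6.png

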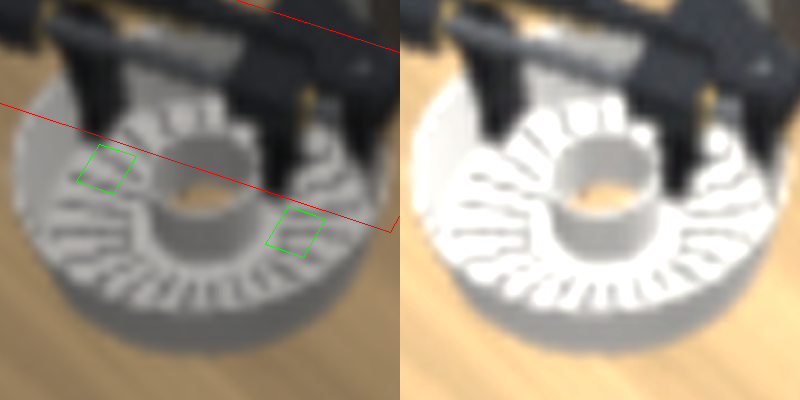

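{"fn": "servo_tool", "kwargs": {"slide": [[0, 0, -0.08], [0, 0, -0.07], [0, 0, 0], [0, 0, 0]], "twist": [[0, 0, 0], [0, 0, 0], [0, 0, 0], [0, 0, 0]], "gripper": [0.3, 0.3, 0.3, 0.3]}}

```text
time_s: 5.12
tcp_pos: [0.5227, -0.2391, 0.0077]
ee_rot: [[-0.895, -0.446, -0.0], [-0.446, 0.895, -0.0], [0.0, 0.0, -1.0]]
wrist_force: [-1.1, -0.9, -0.4]
gripper_width: 0.702
```

```bash
python3 look.py 5; python3 - <<'E'
from g import *
a=draw("5",W=44,cams=("scene",));b=draw("5",W=30,cams=("scene",),f=lambda *x:None)
cv2.imwrite("pics/g7.png",np.hstack([a,np.clip(b.astype(float)*2,0,255).astype(np.uint8)]))
E
```

```text
5.225 [ 0.5228 -0.2391  0.0078] [ 0.44 -0.64  0.04] 0.6972302990223641 [ -8.4  28.8 -19.6   0.  -41.6 -55.1]
[[-8.952e-01 -4.456e-01  2.000e-04]
 [-4.456e-01  8.952e-01 -1.000e-04]
 [-1.000e-04 -1.000e-04 -1.000e+00]]
```

View pics/g7.png

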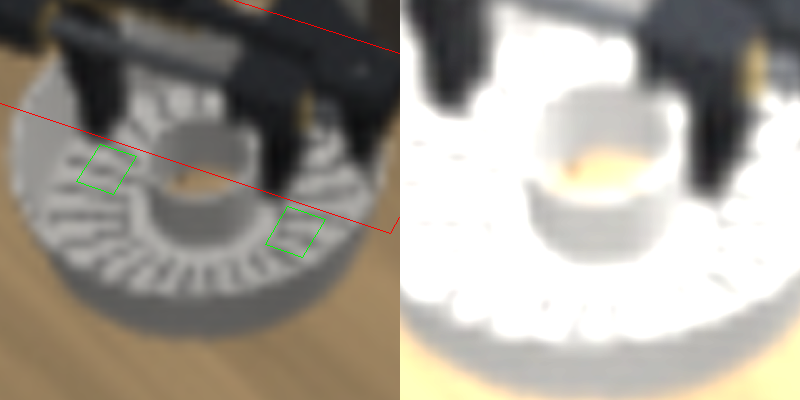

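{"fn": "servo_tool", "kwargs": {"slide": [[0, 0, -0.04], [0, 0, 0], [0, 0, -0.04], [0, 0, 0], [0, 0, 0]], "twist": [[0, 0, 0], [0, 0, 0], [0, 0, 0], [0, 0, 0], [0, 0, 0]], "gripper": [0.3, 0.3, 0.3, 0.3, 0.3]}}

```text
time_s: 5.85
tcp_pos: [0.5227, -0.2391, 0.0029]
ee_rot: [[-0.895, -0.446, -0.0], [-0.446, 0.895, -0.0], [0.0, 0.0, -1.0]]
wrist_force: [-0.3, -0.0, -0.2]
gripper_width: 0.705
```

{"fn": "servo_tool", "kwargs": {"slide": [[0, 0, 0], [0, 0, 0], [0, 0, 0], [0, 0, 0], [0, 0, 0]], "twist": [[0, 0, 0], [0, 0, 0], [0, 0, 0], [0, 0, 0], [0, 0, 0]], "gripper": [0.4, 0.5, 0.55, 0.55, 0.55]}}

```text
time_s: 6.48
tcp_pos: [0.5225, -0.2389, 0.0029]
ee_rot: [[-0.895, -0.446, -0.0], [-0.446, 0.895, 0.0], [0.0, 0.0, -1.0]]
wrist_force: [0.1, 0.8, 1.1]
gripper_width: 0.464
```

```bash
python3 look.py 6; python3 - <<'E'
from g import *
a=draw("6",W=44,cams=("scene",));b=draw("6",W=30,cams=("scene",),f=lambda *x:None)
cv2.imwrite("pics/g8.png",np.hstack([a,np.clip(b.astype(float)*2,0,255).astype(np.uint8)]))
E
```

```text
6.575 [ 0.5225 -0.239   0.0029] [-0.28  2.28  1.44] 0.46155024115031773 [ -8.4  29.2 -19.8  -0.  -41.  -55.1]
[[-8.952e-01 -4.456e-01 -4.000e-04]
 [-4.456e-01  8.952e-01  2.000e-04]
 [ 2.000e-04  3.000e-04 -1.000e+00]]
```

View pics/g8.png

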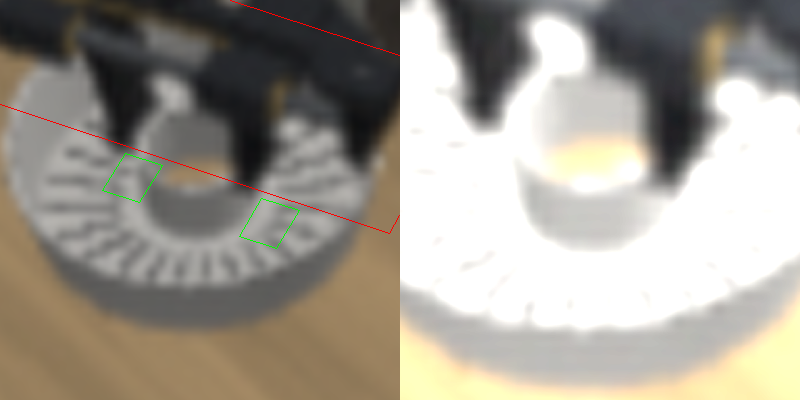

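{"fn": "servo_tool", "kwargs": {"slide": [[0, 0, 0], [0, 0, 0], [0, 0, 0]], "twist": [[0, 0, 0], [0, 0, 0], [0, 0, 0]], "gripper": [0.7, 0.7, 0.7]}}

```text
time_s: 6.95
tcp_pos: [0.5226, -0.2391, 0.003]
ee_rot: [[-0.895, -0.446, -0.0], [-0.446, 0.895, 0.0], [0.0, 0.0, -1.0]]
wrist_force: [-0.7, 0.0, 1.2]
gripper_width: 0.466
```

```bash
python3 look.py 7; python3 - <<'E'
from fit import *
c=L("scene7");hsv=cv2.cvtColor(c["image"],cv2.COLOR_BGR2HSV)
cv2.imwrite("pics/g9.png",cv2.resize(c["image"][130:220,230:340],None,fx=7,fy=6))
E
```

```text
7.05 [ 0.5226 -0.2391  0.003 ] [-0.74  1.6   0.98] 0.45934376421113315 [ -8.4  29.2 -19.8  -0.  -41.  -55.1]
[[-8.953e-01 -4.455e-01 -2.000e-04]
 [-4.455e-01  8.953e-01  0.000e+00]
 [ 1.000e-04  1.000e-04 -1.000e+00]]
```

View pics/g9.png

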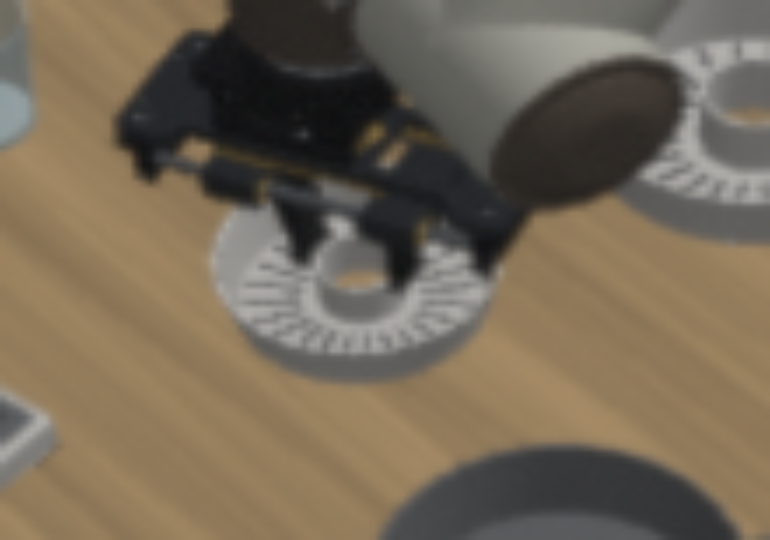

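{"fn": "servo_tool", "kwargs": {"slide": [[0, 0, 0.1], [0, 0, 0.3], [0, 0, 0.5], [0, 0, 0.5], [0, 0, 0.5], [0, 0, 0.5], [0, 0, 0.22], [0, 0, 0]], "twist": [[0, 0, 0], [0, 0, 0], [0, 0, 0], [0, 0, 0], [0, 0, 0], [0, 0, 0], [0, 0, 0], [0, 0, 0]], "gripper": [0.7, 0.7, 0.7, 0.7, 0.7, 0.7, 0.7, 0.7]}}

```text
time_s: 8.05
tcp_pos: [0.523, -0.2392, 0.1607]
ee_rot: [[-0.895, -0.445, 0.002], [-0.445, 0.895, -0.0], [-0.002, -0.001, -1.0]]
wrist_force: [-0.6, -0.6, -1.4]
gripper_width: 0.463
```

{"fn": "servo_tool", "kwargs": {"slide": [[0.1, 0.27, 0], [0.2, 0.55, 0], [0.3, 0.82, 0], [0.3, 0.82, 0], [0.3, 0.82, 0], [0.2, 0.55, 0], [0.12, 0.32, 0], [0.1, 0.27, 0], [0, 0, 0], [0, 0, 0]], "twist": [[0, 0, 0], [0, 0, 0], [0, 0, 0], [0, 0, 0], [0, 0, 0], [0, 0, 0], [0, 0, 0], [0, 0, 0], [0, 0, 0], [0, 0, 0]], "gripper": [0.7, 0.7, 0.7, 0.7, 0.7, 0.7, 0.7, 0.7, 0.7, 0.7]}}

```text
time_s: 9.3
tcp_pos: [0.6195, 0.0253, 0.16]
ee_rot: [[-0.896, -0.445, -0.001], [-0.445, 0.896, -0.0], [0.001, 0.0, -1.0]]
wrist_force: [-0.6, -0.1, -1.3]
gripper_width: 0.462
```

```bash
python3 look.py 8; python3 - <<'E'
from g import *
import fit
P=[.6206,.0284,.13]
def f(I,pr,c):
    for off,col in (((0,0),(0,255,0)),):
        z=.157
        for r,h in((.068,.038),(.0605,0),(.021,.033)):
            cv2.polylines(I,[np.round(pr(fit.circ(.6206,.0284,z+h,r))).astype(np.int32)],True,(0,255,0),1)
        cv2.polylines(I,[np.round(pr(fit.circ(.6206,.0284,.128,.0765))).astype(np.int32)],True,(0,0,255),1)
cv2.imwrite("pics/g10.png",draw("8",W=75,P=P,f=f))
E
```

```text
9.4 [0.6196 0.0251 0.1603] [-0.05 -0.09 -1.38] 0.45824380118703373 [ 17.3  23.1  -3.3   0.  -63.6 -80.9]
[[-8.959e-01 -4.444e-01 -1.000e-04]
 [-4.444e-01  8.959e-01 -1.000e-04]
 [ 1.000e-04 -0.000e+00 -1.000e+00]]
```

View pics/g10.png

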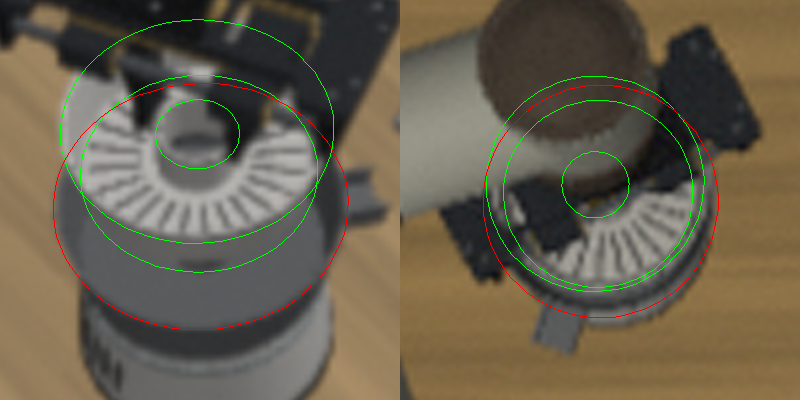

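```bash
python3 - <<'E'
from h import *
a,b=L("scene0")["image"],L("scene7")["image"]
for (y0,y1,x0,x1) in((178,196,262,302),(176,194,264,286),(174,190,282,300)):
    T=cv2.resize(a[y0:y1,x0:x1],None,fx=8,fy=8,interpolation=cv2.INTER_CUBIC);I=cv2.resize(b[y0-5:y1+5,x0-5:x1+5],None,fx=8,fy=8,interpolation=cv2.INTER_CUBIC)
    m=cv2.matchTemplate(I,T,cv2.TM_CCOEFF_NORMED);_,v,_,p=cv2.minMaxLoc(m);print(v,(np.array(p)-40)/8)
# px -> mm at strainer
c=L("scene0");p0=proj(c,[.521,-.24,.02])[0]
for d in([.005,0,0],[0,.005,0]): print(proj(c,np.array([.521,-.24,.02])+d)[0]-p0)
E
```

```text
0.9620699286460876 [-0.375  0.   ]
0.9646185040473938 [-0.5   -0.125]
0.5824146866798401 [-0.25   0.125]
[-1.21005549  0.77434325]
[0.93660848 0.89550726]
```

{"fn": "servo_tool", "kwargs": {"slide": [[0.005, 0.08, 0], [0, 0, 0], [0, 0, 0], [0, 0, 0]], "twist": [[0, 0, 0], [0, 0, 0], [0, 0, 0], [0, 0, 0]], "gripper": [0.7, 0.7, 0.7, 0.7]}}

```text
time_s: 9.9
tcp_pos: [0.6202, 0.0308, 0.1601]
ee_rot: [[-0.895, -0.446, -0.0], [-0.446, 0.895, -0.0], [0.0, -0.0, -1.0]]
wrist_force: [-0.6, -0.4, -0.8]
gripper_width: 0.464
```

```bash
python3 look.py 9; python3 - <<'E'
from g import *
import fit
P=[.6206,.0284,.14]
def f(I,pr,c):
    x,y=(.61874,.02738) if c["R"][2,2]>-.9 else (.62276,.0295)
    for r,h in((.068,.038),(.0605,0),(.021,.033)):
            cv2.polylines(I,[np.round(pr(fit.circ(x,y,.157+h,r))).astype(np.int32)],True,(0,255,0),1)
    cv2.polylines(I,[np.round(pr(fit.circ(x,y,.128,.0765))).astype(np.int32)],True,(0,0,255),1)
cv2.imwrite("pics/g11.png",draw("9",W=65,P=P,f=f))
E
```

```text
10.0 [0.6202 0.0309 0.1602] [-0.36 -0.08 -0.19] 0.4609902068700383 [ 17.8  23.2  -3.2   0.  -63.6 -81.3]
[[-8.952e-01 -4.456e-01 -0.000e+00]
 [-4.456e-01  8.952e-01 -1.000e-04]
 [ 0.000e+00 -0.000e+00 -1.000e+00]]
```

View pics/g11.png

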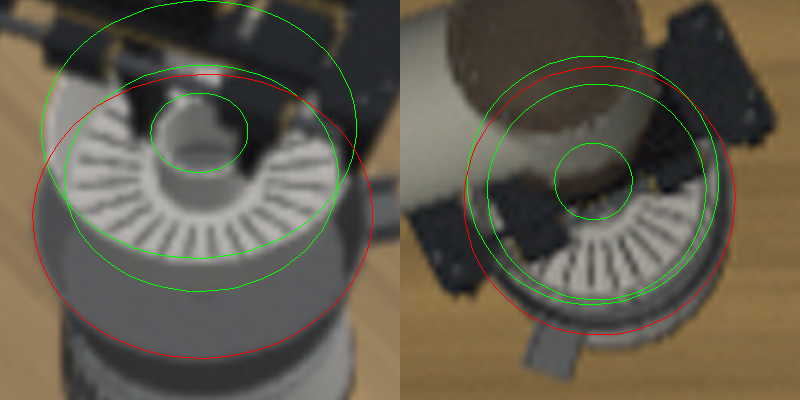

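{"fn": "servo_tool", "kwargs": {"slide": [[-0.01, -0.02, 0], [0, 0, -0.2], [0, 0, -0.3], [0, 0, -0.2], [0, 0, -0.1], [0, 0, -0.1], [0, 0, 0], [0, 0, 0]], "twist": [[0, 0, 0], [0, 0, 0], [0, 0, 0], [0, 0, 0], [0, 0, 0], [0, 0, 0], [0, 0, 0], [0, 0, 0]], "gripper": [0.7, 0.7, 0.7, 0.7, 0.7, 0.7, 0.7, 0.7]}}

```text
time_s: 11.0
tcp_pos: [0.6199, 0.0298, 0.1066]
ee_rot: [[-0.895, -0.446, 0.001], [-0.446, 0.895, 0.0], [-0.001, -0.0, -1.0]]
wrist_force: [0.5, -0.8, -0.5]
gripper_width: 0.466
```

```bash
python3 look.py 10; python3 - <<'E'
from g import *
import fit
P=[.6206,.0284,.14]
def f(I,pr,c):
    x,y=(.61874,.02738) if c["R"][2,2]>-.9 else (.62276,.0295)
    for r,h in((.068,.038),(.021,.033)):
            cv2.polylines(I,[np.round(pr(fit.circ(x,y,.104+h,r))).astype(np.int32)],True,(0,255,0),1)
    cv2.polylines(I,[np.round(pr(fit.circ(x,y,.128,.0765))).astype(np.int32)],True,(0,0,255),1)
cv2.imwrite("pics/g12.png",draw("10",W=65,P=P,f=f))
E
```

```text
11.1 [0.6199 0.0298 0.1067] [ 0.72  0.44 -0.42] 0.46215923547332605 [ 17.7  25.8  -7.3   0.  -56.9 -81.2]
[[-8.952e-01 -4.456e-01  1.000e-03]
 [-4.456e-01  8.952e-01  2.000e-04]
 [-1.000e-03 -2.000e-04 -1.000e+00]]
```

View pics/g12.png

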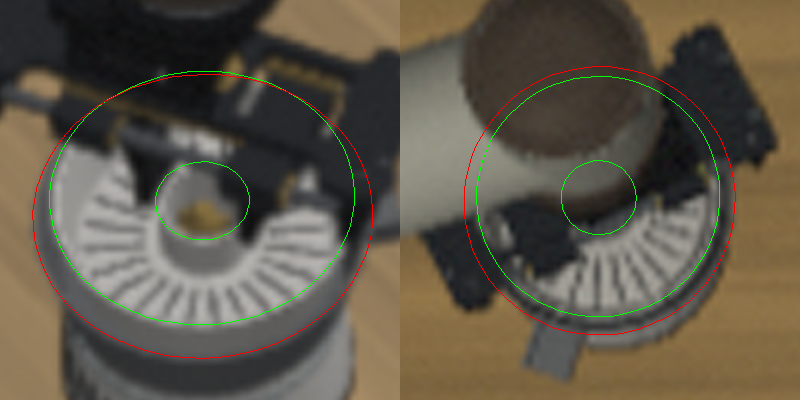

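{"fn": "servo_tool", "kwargs": {"slide": [[0, 0, -0.06], [0, 0, -0.06], [0, 0, -0.06], [0, 0, -0.06], [0, 0, -0.06], [0, 0, 0], [0, 0, 0]], "twist": [[0, 0, 0], [0, 0, 0], [0, 0, 0], [0, 0, 0], [0, 0, 0], [0, 0, 0], [0, 0, 0]], "gripper": [0.7, 0.7, 0.7, 0.7, 0.7, 0.7, 0.7]}}

```text
time_s: 11.98
tcp_pos: [0.6196, 0.0297, 0.0889]
ee_rot: [[-0.895, -0.446, 0.0], [-0.446, 0.895, -0.0], [-0.0, -0.0, -1.0]]
wrist_force: [-1.9, -0.7, 4.9]
gripper_width: 0.461
```

{"fn": "servo_tool", "kwargs": {"slide": [[0, 0, 0], [0, 0, 0], [0, 0, 0], [0, 0, 0], [0, 0, 0.2], [0, 0, 0.4], [0, 0, 0.6], [0, 0, 0.6], [0, 0, 0]], "twist": [[0, 0, 0], [0, 0, 0], [0, 0, 0], [0, 0, 0], [0, 0, 0], [0, 0, 0], [0, 0, 0], [0, 0, 0], [0, 0, 0]], "gripper": [0.3, 0.3, 0.3, 0.3, 0.3, 0.3, 0.3, 0.3, 0.3]}}

```text
time_s: 13.1
tcp_pos: [0.6219, 0.03, 0.2011]
ee_rot: [[-0.895, -0.446, 0.009], [-0.446, 0.895, 0.002], [-0.009, -0.003, -1.0]]
wrist_force: [-0.3, 0.7, 0.3]
gripper_width: 0.701
```

```bash
python3 look.py 11; python3 - <<'E'
from g import *
import fit
P=[.6206,.0284,.12]
def f(I,pr,c):
    x,y=(.61874,.02738) if c["R"][2,2]>-.9 else (.62276,.0295)
    for r,h in((.068,.038),(.021,.033)):
            cv2.polylines(I,[np.round(pr(fit.circ(x,y,.086+h,r))).astype(np.int32)],True,(0,255,0),1)
    cv2.polylines(I,[np.round(pr(fit.circ(x,y,.128,.0765))).astype(np.int32)],True,(0,0,255),1)
cv2.imwrite("pics/g13.png",draw("11",W=65,P=P,f=f))
E
```

```text
13.2 [0.6195 0.0298 0.1968] [-0.37  0.07  0.39] 0.7029434211775754 [ 17.7  21.5  -0.3  -0.  -68.1 -81.2]
[[-8.954e-01 -4.453e-01  1.000e-03]
 [-4.453e-01  8.954e-01  8.000e-04]
 [-1.300e-03  3.000e-04 -1.000e+00]]
```

View pics/g13.png

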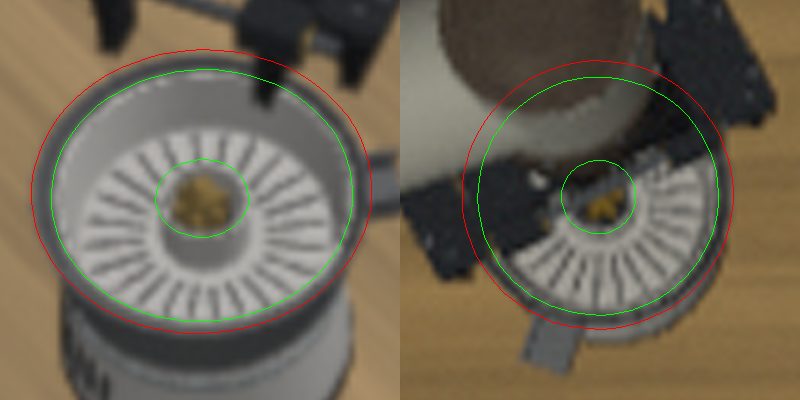

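{"fn": "servo_tool", "kwargs": {"slide": [[-0.13, 0.23, 0], [-0.25, 0.4, 0], [-0.3, 0.5, 0], [-0.3, 0.5, 0], [-0.3, 0.5, 0], [-0.3, 0.5, 0], [-0.3, 0.5, -0.1], [-0.25, 0.4, -0.3], [-0.2, 0.35, -0.5], [-0.1, 0.2, -0.5], [0, 0, -0.1], [0, 0, 0]], "twist": [[0, 0, 0], [0, 0, -0.5], [0, 0, -1], [0, 0, -1], [0, 0, -1], [0, 0, -1], [0, 0, -1], [0, 0, -0.5], [0, 0, 0], [0, 0, 0], [0, 0, 0], [0, 0, 0]], "gripper": [0, 0, 0, 0, 0, 0, 0, 0, 0, 0, 0, 0]}}

```text
time_s: 14.7
tcp_pos: [0.4737, 0.2744, 0.1061]
ee_rot: [[-0.986, 0.165, -0.0], [0.165, 0.986, -0.001], [0.0, -0.001, -1.0]]
wrist_force: [-0.4, -0.1, -0.2]
gripper_width: 1.0
```

```bash
python3 look.py 12; python3 - <<'E'
from g import *
import fit
def f(I,pr,c):
    x,y=(.47180,.27366) if c["R"][2,2]>-.9 else (.47554,.27584)
    for h in(0,.037): cv2.polylines(I,[np.round(pr(fit.circ(x,y,h,.029))).astype(np.int32)],True,(0,255,0),1)
cv2.imwrite("pics/g14.png",draw("12",W=75,P=[.474,.275,.04],f=f))
t=L("top0");print(onz(t,(258,187),.025))
E
```

```text
14.8 [0.4745 0.2746 0.1072] [ 1.18 -0.23 -0.57] 1.0009507730625355 [  47.    19.3  -17.7    0.   -52.8 -146.6]
[[-0.9861  0.1661  0.0015]
 [ 0.1661  0.9861  0.0011]
 [-0.0013  0.0013 -1.    ]]
[0.56445172 0.21406242 0.025     ]
```

View pics/g14.png

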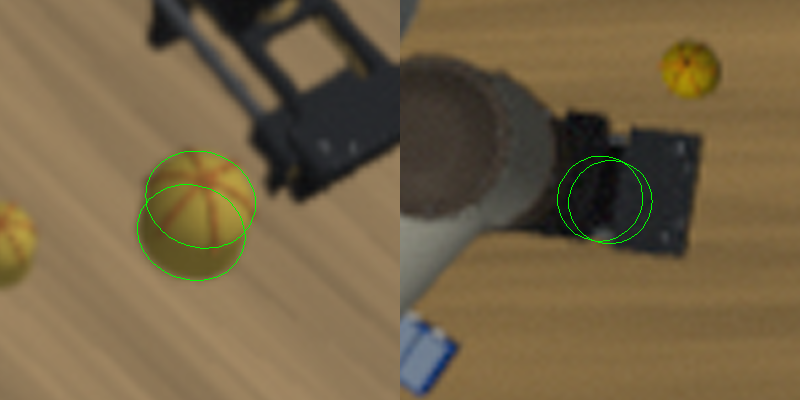

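{"fn": "servo_tool", "kwargs": {"slide": [[0, 0, -0.2], [0, 0, -0.3], [0, 0, -0.3], [0, 0, -0.2], [0, 0, 0], [0, 0, 0]], "twist": [[0, 0, 0], [0, 0, 0], [0, 0, 0], [0, 0, 0], [0, 0, 0], [0, 0, 0]], "gripper": [0, 0, 0, 0, 0, 0]}}

```text
time_s: 15.55
tcp_pos: [0.4743, 0.2748, 0.0467]
ee_rot: [[-0.986, 0.166, 0.001], [0.166, 0.986, 0.001], [-0.001, 0.001, -1.0]]
wrist_force: [-0.3, -0.2, 0.2]
gripper_width: 0.998
```

```bash
python3 look.py 13; python3 - <<'E'
from g import *
a=draw("13",W=60,cams=("scene",));b=draw("13",W=60,cams=("scene",),f=lambda *x:None)
cv2.imwrite("pics/g15.png",np.hstack([a,np.clip(b.astype(float)*2,0,255).astype(np.uint8)]))
E
```

```text
15.65 [0.4743 0.2749 0.0469] [-0.04 -0.29 -0.23] 1.000369608339986 [  47.1   23.6  -21.5    0.   -44.8 -146.6]
[[-0.9862  0.1657  0.0012]
 [ 0.1657  0.9862  0.0011]
 [-0.001   0.0013 -1.    ]]
```

View pics/g15.png

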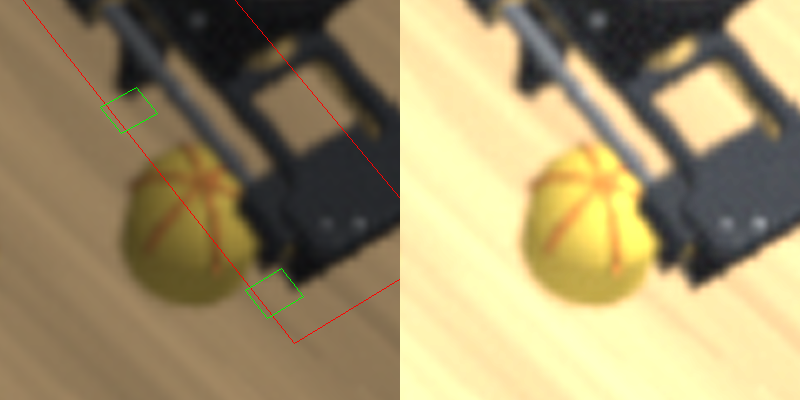

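{"fn": "servo_tool", "kwargs": {"slide": [[-0.01, 0, -0.2], [0, 0, -0.2], [0, 0, -0.2], [0, 0, -0.14], [0, 0, 0], [0, 0, 0], [0, 0, 0], [0, 0, 0], [0, 0, 0], [0, 0, 0], [0, 0, 0]], "twist": [[0, 0, 0], [0, 0, 0], [0, 0, 0], [0, 0, 0], [0, 0, 0], [0, 0, 0], [0, 0, 0], [0, 0, 0], [0, 0, 0], [0, 0, 0], [0, 0, 0]], "gripper": [0, 0, 0, 0, 0, 0.15, 0.25, 0.3, 0.5, 0.5, 0.5]}}

```text
time_s: 17.02
tcp_pos: [0.4733, 0.2746, 0.002]
ee_rot: [[-0.986, 0.166, 0.0], [0.166, 0.986, 0.0], [-0.0, 0.0, -1.0]]
wrist_force: [-1.3, 0.3, 1.5]
gripper_width: 0.658
```

```bash
python3 look.py 14; python3 - <<'E'
from g import *
import fit
def f(I,pr,c):
    x,y=(.47180,.27366) if c["R"][2,2]>-.9 else (.47554,.27584)
    for h in(0,.037): cv2.polylines(I,[np.round(pr(fit.circ(x,y,h,.029))).astype(np.int32)],True,(0,255,0),1)
a=draw("14",W=60,P=[.474,.275,.04],cams=("scene",),f=f);b=draw("14",W=40,cams=("scene",),f=lambda *x:None)
cv2.imwrite("pics/g16.png",np.hstack([a,np.clip(b.astype(float)*2,0,255).astype(np.uint8)]))
E
```

```text
17.125 [0.4733 0.2746 0.002 ] [-0.54 -0.26  2.33] 0.6601893104490278 [  47.1   27.3  -23.9    0.   -38.8 -146.6]
[[-9.862e-01  1.657e-01  3.000e-04]
 [ 1.657e-01  9.862e-01  2.000e-04]
 [-2.000e-04  3.000e-04 -1.000e+00]]
```

View pics/g16.png

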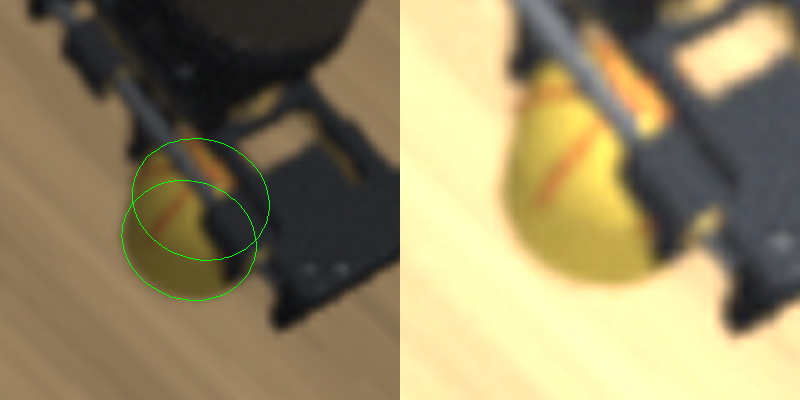

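{"fn": "servo_tool", "kwargs": {"slide": [[0, 0, 0.1], [0, 0, 0.3], [0, 0, 0.5], [0, 0, 0.5], [0, 0, 0.5], [0, 0, 0.5], [0, 0, 0.2], [0, 0, 0]], "twist": [[0, 0, 0], [0, 0, 0], [0, 0, 0], [0, 0, 0], [0, 0, 0], [0, 0, 0], [0, 0, 0], [0, 0, 0]], "gripper": [0.5, 0.5, 0.5, 0.5, 0.5, 0.5, 0.5, 0.5]}}

```text
time_s: 18.12
tcp_pos: [0.4732, 0.2746, 0.158]
ee_rot: [[-0.986, 0.166, 0.0], [0.166, 0.986, 0.001], [-0.0, 0.001, -1.0]]
wrist_force: [-0.0, -0.3, -1.3]
gripper_width: 0.659
```

{"fn": "servo_tool", "kwargs": {"slide": [[0.12, -0.2, 0], [0.25, -0.4, 0], [0.3, -0.5, 0], [0.3, -0.5, 0], [0.3, -0.5, 0], [0.3, -0.5, 0], [0.3, -0.5, 0], [0.25, -0.4, 0], [0.2, -0.35, 0], [0.13, -0.25, 0], [0, 0, 0], [0, 0, 0]], "twist": [[0, 0, 0], [0, 0, 0], [0, 0, -0.4], [0, 0, -0.7], [0, 0, -0.7], [0, 0, -0.7], [0, 0, -0.7], [0, 0, 0], [0, 0, 0], [0, 0, 0], [0, 0, 0], [0, 0, 0]], "gripper": [0.5, 0.5, 0.5, 0.5, 0.5, 0.5, 0.5, 0.5, 0.5, 0.5, 0.5, 0.5]}}

```text
time_s: 19.62
tcp_pos: [0.6198, 0.0287, 0.1573]
ee_rot: [[-0.877, 0.481, -0.001], [0.481, 0.877, -0.0], [0.001, -0.0, -1.0]]
wrist_force: [-0.2, 1.0, -0.3]
gripper_width: 0.654
```

```bash
python3 look.py 15; cat > dc.py <<'E'
from g import *
import fit,sys
n,z=sys.argv[1],float(sys.argv[2])
def f(I,pr,c):
    x,y=(.61874,.02738) if c["R"][2,2]>-.9 else (.62276,.0295)
    for h in(0,.037): cv2.polylines(I,[np.round(pr(fit.circ(x,y,z+h,.029))).astype(np.int32)],True,(0,255,0),1)
    for b in np.radians(40.5+60*np.arange(6)):
        L_=np.array([[x+r*np.cos(b),y+r*np.sin(b),z+zz] for r,zz in((.008,.0572),(.014,.0554),(.022,.0507),(.027,.0447))])
        cv2.polylines(I,[np.round(pr(L_)).astype(np.int32)],False,(255,0,0),1)
    cv2.polylines(I,[np.round(pr(fit.circ(x,y,.128,.0765))).astype(np.int32)],True,(0,0,255),1)
cv2.imwrite(f"pics/dc{n}.png",np.clip(draw(n,W=55,P=[.6206,.0284,.15],f=f).astype(float)*1.5,0,255).astype(np.uint8))
E
python3 dc.py 15 .155
```

```text
19.725 [0.6198 0.0291 0.1577] [ 0.86 -0.19 -0.16] 0.6589516892770324 [  17.6   23.2   -3.5   -0.   -63.3 -136.3]
[[-8.772e-01  4.801e-01 -2.000e-04]
 [ 4.801e-01  8.772e-01  1.000e-04]
 [ 2.000e-04 -0.000e+00 -1.000e+00]]
```

View pics/dc15.png

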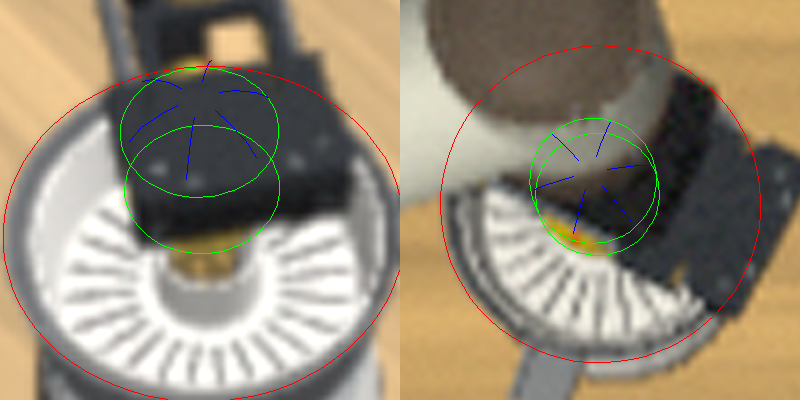

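{"fn": "servo_tool", "kwargs": {"slide": [[0.01, -0.01, -0.1], [0, 0, -0.2], [0, 0, -0.2], [0, 0, -0.1], [0, 0, 0], [0, 0, 0]], "twist": [[0, 0, 0], [0, 0, 0], [0, 0, 0], [0, 0, 0], [0, 0, 0], [0, 0, 0]], "gripper": [0.5, 0.5, 0.5, 0.5, 0.5, 0.5]}}

```text
time_s: 20.48
tcp_pos: [0.6211, 0.0279, 0.1221]
ee_rot: [[-0.877, 0.481, 0.001], [0.481, 0.877, -0.0], [-0.001, 0.0, -1.0]]
wrist_force: [0.3, -0.1, -1.1]
gripper_width: 0.657
```

{"fn": "servo_tool", "kwargs": {"slide": [[0, 0, -0.04], [0, 0, -0.04], [0, 0, -0.04], [0, 0, 0], [0, 0, 0]], "twist": [[0, 0, 0], [0, 0, 0], [0, 0, 0], [0, 0, 0], [0, 0, 0]], "gripper": [0.5, 0.5, 0.5, 0.5, 0.5]}}

```text
time_s: 21.1
tcp_pos: [0.6208, 0.0279, 0.1145]
ee_rot: [[-0.877, 0.481, -0.0], [0.481, 0.877, -0.0], [0.0, -0.0, -1.0]]
wrist_force: [-0.1, 0.2, -0.9]
gripper_width: 0.659
```

{"fn": "servo_tool", "kwargs": {"slide": [[0, 0, -0.04], [0, 0, -0.04], [0, 0, 0], [0, 0, 0]], "twist": [[0, 0, 0], [0, 0, 0], [0, 0, 0], [0, 0, 0]], "gripper": [0.5, 0.5, 0.5, 0.5]}}

```text
time_s: 21.6
tcp_pos: [0.6207, 0.028, 0.1096]
ee_rot: [[-0.877, 0.481, -0.0], [0.481, 0.877, 0.0], [0.0, -0.0, -1.0]]
wrist_force: [0.6, 1.2, -0.5]
gripper_width: 0.661
```

{"fn": "servo_tool", "kwargs": {"slide": [[0, 0, -0.04], [0, 0, -0.04], [0, 0, -0.04], [0, 0, 0], [0, 0, 0], [0, 0, 0]], "twist": [[0, 0, 0], [0, 0, 0], [0, 0, 0], [0, 0, 0], [0, 0, 0], [0, 0, 0]], "gripper": [0.5, 0.5, 0.5, 0.5, 0.5, 0.5]}}

```text
time_s: 22.35
tcp_pos: [0.6207, 0.028, 0.1024]
ee_rot: [[-0.877, 0.481, -0.0], [0.481, 0.877, 0.0], [0.0, -0.0, -1.0]]
wrist_force: [-0.2, 0.1, -1.3]
gripper_width: 0.66
```

{"fn": "servo_tool", "kwargs": {"slide": [[0, 0, -0.04], [0, 0, 0], [0, 0, -0.02], [0, 0, 0], [0, 0, 0], [0, 0, 0]], "twist": [[0, 0, 0], [0, 0, 0], [0, 0, 0], [0, 0, 0], [0, 0, 0], [0, 0, 0]], "gripper": [0.5, 0.5, 0.5, 0.5, 0.5, 0.5]}}

```text
time_s: 23.1
tcp_pos: [0.6209, 0.0279, 0.0991]
ee_rot: [[-0.877, 0.481, 0.0], [0.481, 0.877, 0.0], [-0.0, 0.0, -1.0]]
wrist_force: [-0.3, 0.8, 0.8]
gripper_width: 0.656
```

{"fn": "servo_tool", "kwargs": {"slide": [[0, 0, -0.03], [0, 0, 0], [0, 0, -0.02], [0, 0, 0], [0, 0, 0], [0, 0, 0]], "twist": [[0, 0, 0], [0, 0, 0], [0, 0, 0], [0, 0, 0], [0, 0, 0], [0, 0, 0]], "gripper": [0.5, 0.5, 0.5, 0.5, 0.5, 0.5]}}

```text
time_s: 23.85
tcp_pos: [0.6209, 0.0279, 0.0961]
ee_rot: [[-0.877, 0.481, 0.0], [0.481, 0.877, 0.0], [-0.0, 0.0, -1.0]]
wrist_force: [-0.3, 1.1, 2.6]
gripper_width: 0.654
```

{"fn": "servo_tool", "kwargs": {"slide": [[0, 0, -0.03], [0, 0, 0], [0, 0, -0.02], [0, 0, 0], [0, 0, 0], [0, 0, 0]], "twist": [[0, 0, 0], [0, 0, 0], [0, 0, 0], [0, 0, 0], [0, 0, 0], [0, 0, 0]], "gripper": [0.5, 0.5, 0.5, 0.5, 0.5, 0.5]}}

```text
time_s: 24.6
tcp_pos: [0.621, 0.0279, 0.0949]
ee_rot: [[-0.877, 0.48, 0.001], [0.48, 0.877, -0.0], [-0.001, 0.0, -1.0]]
wrist_force: [-3.0, 2.3, 10.8]
gripper_width: 0.654
```

```bash
python3 look.py 16; python3 dc.py 16 .093
```

```text
24.7 [0.621  0.0279 0.0949] [-3.77  1.72 10.61] 0.6552168108373716 [  17.5   26.6   -7.9    0.   -55.5 -136.2]
[[-8.771e-01  4.802e-01  1.200e-03]
 [ 4.802e-01  8.771e-01 -4.000e-04]
 [-1.300e-03  3.000e-04 -1.000e+00]]
```

View pics/dc16.png

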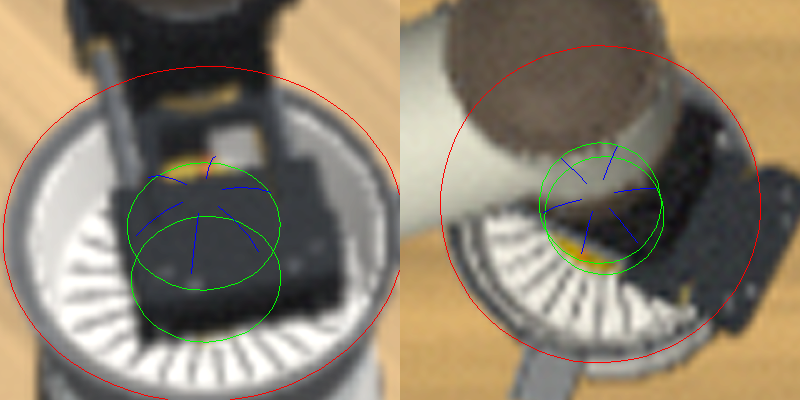

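{"fn": "servo_tool", "kwargs": {"slide": [[0, 0, 0], [0, 0, 0], [0, 0, 0], [0, 0, 0]], "twist": [[0, 0, 0], [0, 0, 0], [0, 0, 0], [0, 0, 0]], "gripper": [0.5, 0.5, 0.5, 0.5]}}

```text
time_s: 25.2
tcp_pos: [0.621, 0.0278, 0.0949]
ee_rot: [[-0.877, 0.48, 0.001], [0.48, 0.877, -0.0], [-0.001, 0.0, -1.0]]
wrist_force: [-3.5, 1.7, 11.0]
gripper_width: 0.656
```

```bash
python3 - <<'E'
from station import r
s=r.sense();print(s["time_s"],s["tcp_pos"],s["wrist_force"])
print(r.finish_job())
E
```

```text
25.2 [0.62102069 0.02784616 0.0949212 ] [-3.48172488  1.73227319 11.0194951 ]
the job is handed in; nothing more can be done
None
```

I nested the small white strainer in the juice bowl and let go of it, then meshed the larger yellow cone on the spindle. The job was handed in at 25.2 s with the cone still held pressed down; no verdict was reported.

- **Strainer:** After release, its rim and collar lined up with the nested-home outline in the camera view that showed them clearly.
- **Cone:** I turned it about -19° to line up the ribs with the splines. It slid past the 116 mm tool height where an unmeshed cone would have stopped, with no resistance, so it meshed first time.
- **Press-down:** The spring push began at about 100 mm tool height and the hard stop came at 94.9 mm, which matches the 5 mm of travel. The hold was steady at about 11 N. The cone was hidden by the gripper by then, so "home and pressed" rests on force and height, with only its edge visible in the top view.
- **Other objects:** I noticed no contact with any of them, but did not measure their final positions.

**Disagreements:** The two cameras differed by a constant 4 mm in x and 2 mm in y. The fingertips also looked about 13–18 mm higher in the pictures than the stated tool point, so I gripped both parts lower than first planned.

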